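Find the free hinge pin by feel and drift it out

ROBOT

A 7-joint arm with a two-finger parallel gripper is mounted at the origin on a cart in front of the work surface, level with it; the furniture and walls round the work are solid. World frame = base frame: x ahead of the robot, y to its left, z up, the work surface at z = 0. Lengths are in mm, angles in degrees, forces in N, time in s.
With the tool pointing down it reaches from about 400 to 850 mm from the base axis. Payload 4.5 kg.
Tool frame: the origin (TCP) lies on the centre line of the jaws, within the pads' length; the fingertips stand 22 mm ahead of it and the grasp point (between the pads) lies 3 mm ahead of it; z points along the fingers, y is the line along which they close (so a half turn about z gives the same grasp; the last joint's range is limited). The gripper opens to 88 mm and grips with 3 to 60 N. Pads are 18 mm wide; open, the fingers measure 123 mm over their backs; the gripper's body (75 mm by 187 mm) begins 45 mm behind the grasp point.
Start: joints at [-64.87, 39.483, -11.15, 89.685, 9.013, 51.709, -12.324], TCP at [246.13, 574.519, 260.743] pointing down, gripper open.
Joint ranges: [-172.22, 172.22], [-26.19, 119.32], [-84.43, 86.54], [7.71, 146.69], [-57.33, 237.33], [2.42, 119.75], [-152.13, 152.13]. Speed limits (degrees/s): [147.25, 147.25, 180, 180, 180, 180, 180].

INTERFACE

Orientations are given as [roll, pitch, yaw] about the fixed x, y, z axes, in that order (R = Rz(yaw) Ry(pitch) Rx(roll)).
In Python, from plant import manip gives the robot as it stands. Calls block until the motion is done:
- manip.move_ptp(position, orientation): joint-space move of the TCP to a pose.
- manip.move_straight(position, rate=150, rot=None, contact_N=None): straight line of the TCP; rot=None keeps the orientation; rate is the mean speed in mm/s. With contact_N (N) it stops when the force on the tool has changed by that much, and returns True; else False.
- manip.move_joints(angles): joint-space move.
- manip.open() and manip.gripper_close(squeeze=None): open the fingers fully, or close them until they stop; squeeze is the grip in N (None keeps the last).
- manip.wait(seconds).
- manip.inverse_kinematics(position, orientation): joint angles nearest the present ones, or None.
- manip.read_state(): the state.
- manip.snapshot(name): name is "scene" or "top"; returns a dict with "pixels" (480x640x3 uint8, red, green, blue), "fx", "fy", "cx", "cy" (pixels), "distortion" ([k1, k2, p1, p2, k3] as OpenCV has them; the pictures are not rectified), "R" (3x3) and "t" (3): a world point X has camera coordinates R X + t. Camera axes: x right, y down, z forward; pixel columns grow to the right and rows downward; lengths in mm; the calibration is good to about 2 mm. A picture is of the moment at which its call begins. There is no depth.
A pose or a line that the arm cannot do raises manip.IKError and nothing moves.
- manip.sign_off(): hands the job in; it is judged then, once.
The state is a dict: "t": time; "joint_positions": joint angles; "dq": joint speeds; "joint_efforts": joint torques, N m; "tool_pos": TCP position; "eef_rot": TCP orientation; "wrist_force": force on the tool from outside, world axes, zero at the start; "wrist_torque": the same for the moment, N m; "finger_gap": finger opening in mm; "grip_force": force on a finger pad.
Only numpy, scipy, OpenCV 4.12 (cv2) and the standard library are available. Lean on these libraries where they do the work, as an engineer would, in place of code of your own. Each camera call takes 0.05 s, during which the arm holds its last target. There are 200 camera calls.

TASK

One of the two brass pins in the dark steel knuckle is free and the other is locked inside, and only a push will tell which: with the red-handled steel drift, pushed into the raised open ends of the sloping bores, find the one that gives and drive it out of the low end so that it falls into the tray. Push with care: never force the locked pin or ram the drift against the knuckle, do not touch the pins with the gripper, and leave the locked pin in place and the other things around undisturbed. Finally lay the drift back in both rests of its wooden cradle, nose pointing the same way as before.

Things in the scene. Friction and masses are not known exactly. Their poses are not given: they have to be found in the camera images.
- stand: grey and blue press-out stand, fixed: base 180 x 176 mm with an open rubber-lined catch tray (inside x -114 to +54 mm, y -78 to +78, floor 11 mm up, rim 39 mm up) and two blue cheeks 155 mm tall that carry the knuckle. Origin on the table under the knuckle's centre; -x is the horizontal direction in which a pin comes out; z up.
- knuckle: dark steel twin hinge knuckle between the cheeks, fixed at a 25 degree slope: 80 mm long (x), 104 wide (y), 56 deep (z). Origin at its centre, 130 mm above the table. Two through bores, 27 mm diameter with 2 mm chamfers, run along its x at y = +21 (left) and -21 mm (right); +x points uphill to the open mouths, so the drift is pushed along -x.
- mouth_left (a point): centre of the open upper end of the left bore (entry for the drift), on the knuckle's upper face
- exit_left (a point): centre of the lower end of the left bore, 80 mm from its mouth, where that pin's head sits at the start
- mouth_right (a point): centre of the open upper end of the right bore (entry for the drift), on the knuckle's upper face
- exit_right (a point): centre of the lower end of the right bore, 80 mm from its mouth, where that pin's head sits at the start
- pin_left: brass pin in the left bore: shank 60 mm long, 25 mm diameter; head 32 mm across, 12 mm thick, outside the low end. Origin at the head's underside, x along the shank to the tail, whose face lies 20 mm inside the mouth. If free it yields to about 6 to 16 N, stays tight for some 26 mm and has surely dropped once the drift's nose is 7 mm past the low face. If locked it stops dead within 2 mm.
- pin_right: brass pin in the right bore, alike in every way. A top-heavy tumbler hidden between the bores has fallen to one side or the other and locks the pin on that side; the other is free. Nothing outside shows which: only a push tells.
- drift: drift rod 190 mm long, about 0.28 kg: steel shank 23 mm diameter, 115 mm long, tapered nose (last 6 mm, end face 13 mm), then a red grip 28 mm diameter, 75 mm long. Origin on its axis at mid-length; x from nose to grip end (nose end x = -95 mm, shoulder +20, grip end +95). It lies level in the cradle; the grip is free between the rests for x = +20 to +65 mm.
- drift_tip (a point): centre of the drift's nose end face
- cradle: wooden cradle, fixed: base plate 186 x 64 x 10 mm with two V rests (10 mm thick) at x = -62 mm (shank) and x = +78 mm (grip), V tops about 23 mm either side. Origin on the table under its middle; a drift at rest lies along its x axis, nose to -x, its axis 62 mm above the table.
- tape_roll: loose roll of pale masking tape, 86 mm across, 24 mm high, lying flat (bystander); origin under its centre
- spatula: loose spatula with a wooden handle, 238 mm long, 14 mm high (bystander); origin under its centre
- black_knob: loose black star knob, 47 mm across, 27 mm high (bystander); origin under its centre

How it is judged (in metres and radians):
On the way, in this order (a step that is already met when the one before it is completed fails the run):
1. the drift is lifted clear of its cradle (height (world z) of drift above 0.1 m), for 0.2 s.
2. the drift's nose is inside a bore, behind its pin, and pushes on it (x of drift_tip in the frame of knuckle between -0.04 and 0.035 m and y of drift_tip in the frame of knuckle between -0.03 and 0.03 m and z of drift_tip in the frame of knuckle between -0.01 and 0.01 m and angle between the x axis of drift and the x axis of knuckle, either way round below 0.2 rad and (contact force between drift and pin_left above 3 N or contact force between drift and pin_right above 3 N)), for 0.1 s.
3. one pin is out of its bore and down in the tray (height (world z) of any of pin_left, pin_right below 0.05 m), for 0.2 s.
At the end, for the whole second after the job is handed in: One pin lies at rest in the stand's tray (origin below 50 mm); the other is within 8 mm of where it was. The drift rests in both V rests, nose to the cradle's -x, within 8 mm of the centre line and 0.12 rad of its direction, lengthwise 40 mm towards nose to 25 mm towards grip end (((height (world z) of pin_left below 0.05 m and x of pin_left in the frame of stand between -0.117 and 0.057 m and y of pin_left in the frame of stand between -0.081 and 0.081 m and linear speed of pin_left below 0.03 m/s and distance of pin_right from where it was at the start of the episode below 0.008 m) or (height (world z) of pin_right below 0.05 m and x of pin_right in the frame of stand between -0.117 and 0.057 m and y of pin_right in the frame of stand between -0.081 and 0.081 m and linear speed of pin_right below 0.03 m/s and distance of pin_left from where it was at the start of the episode below 0.008 m)) and x of drift in the frame of cradle between -0.04 and 0.025 m and y of drift in the frame of cradle between -0.008 and 0.008 m and height (world z) of drift between 0.054 and 0.07 m and x of drift_tip in the frame of cradle below -0.06 m and angle between the x axis of drift and the x axis of cradle, either way round below 0.12 rad and linear speed of drift below 0.03 m/s); the robot touches nothing.
It fails at once if the gripper touches a pin (contact force between the fingers and pin_left above 1 N or contact force between the fingers and pin_right above 1 N).
It fails at once if a pin is forced or the drift rammed against the knuckle (over 40 N) (contact force between drift and knuckle above 40 N or contact force between drift and pin_left above 40 N or contact force between drift and pin_right above 40 N).
It fails at once if a bystander is pushed more than 20 mm (distance of any of tape_roll, spatula, black_knob from where it was at the start of the episode above 0.02 m).
It also fails if it takes over 72 s, if anything falls off the work surface, if the arm or the gripper's body presses on something with over 40 N, if the wrist force passes 120 N, or if a joint passes its speed limit or range.

## Working session

There is one attempt and no reset: what is moved stays moved. The work goes in short steps, each a Python script; the robot and the scene stay as the last script left them, time stands still between calls to the robot, and variables do not carry over. Pictures are saved under pics/ and viewed, at most 10 in all, crops included, and the job is handed in when it is done.

```bash
ls; mkdir -p pics
python3 - <<'E'
from plant import manip
import cv2,pickle,numpy as np
for n in("scene","top"):
    s=manip.snapshot(n); pickle.dump(s,open(n+'.pkl','wb')); cv2.imwrite(f'pics/{n}0.png',s['pixels'][:,:,::-1])
    print(n,s['fx'],s['distortion'],(-np.array(s['R']).T@s['t']).round(), np.array(s['R']).round(2).tolist())
print(manip.read_state())
E
```

```text
pics
scene 498.48980472540745 [-0.07498138  0.          0.          0.          0.        ] [-103. -608.  558.] [[0.61, -0.79, -0.02], [-0.39, -0.28, -0.88], [0.69, 0.54, -0.48]]
top 462.44256195002487 [-0.05051353  0.          0.          0.          0.        ] [ 428. -103. 1166.] [[-0.02, -1.0, -0.01], [-0.99, 0.02, -0.1], [0.1, 0.01, -0.99]]
{'t': 0.1, 'joint_positions': array([-64.87205313,  39.52955837, -11.14576103,  89.73773337,
         9.0137032 ,  51.70863115, -12.3241814 ]), 'dq': array([-0.05701974, -0.10271864, -0.01527255, -0.11767006, -0.00258535,
        0.0195196 ,  0.01559024]), 'joint_efforts': array([-2.89260723e-03, -5.28501284e+01, -1.27115171e+00, -1.53838581e+01,
       -5.24949236e-02,  2.02450596e-03,  4.01677437e-05]), 'tool_pos': array([245.95791031, 574.00411435, 259.98308307]), 'eef_rot': array([-1.79906317e+02,  7.03814352e-03,  1.56814137e+02]), 'wrist_force': array([-0.03192184, -0.249654  ,  0.07228017]), 'wrist_torque': array([-0.00070828,  0.02424931,  0.00298595]), 'grip_force': 0.0, 'finger_gap': 87.94493525307756}
```

View pics/scene0.png

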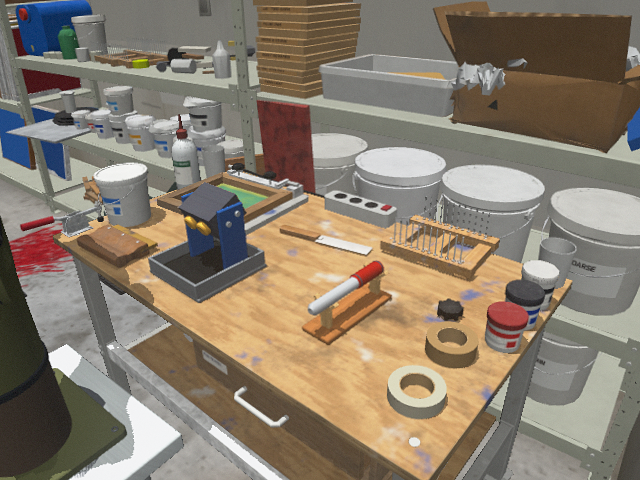

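View pics/top0.png

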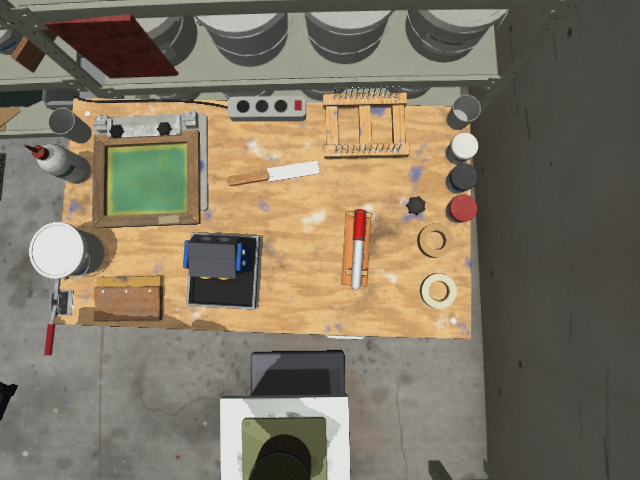

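The drift lies in its cradle at about (357,250) in the top view, red end away from the robot and nose towards it. The stand is at about (222,270), with the brass heads on the robot side. I'll enlarge both.

```bash
cat > h.py <<'E'
import cv2,numpy as np,pickle
from plant import manip
def K(s): return np.array([[s['fx'],0,s['cx']],[0,s['fy'],s['cy']],[0,0,1.]])
def ray(s,px):
    n=cv2.undistortPoints(np.float64(px).reshape(-1,1,2),K(s),np.array(s['distortion']))[:,0]
    R=np.array(s['R']);d=np.c_[n,np.ones(len(n))]@R
    return -R.T@np.array(s['t']),d
def plane(s,px,z):
    c,d=ray(s,px); return c+d*((z-c[2])/d[:,2])[:,None]
def proj(s,X):
    return cv2.projectPoints(np.float64(X).reshape(-1,1,3),cv2.Rodrigues(np.array(s['R']))[0],np.float64(s['t']),K(s),np.array(s['distortion']))[0][:,0]
def tri(s1,p1,s2,p2):
    A=[];b=[]
    for s,p in((s1,p1),(s2,p2)):
        c,d=ray(s,[p]);d=d[0]/np.linalg.norm(d[0]);P=np.eye(3)-np.outer(d,d);A.append(P);b.append(P@c)
    x=np.linalg.lstsq(np.vstack(A),np.hstack(b),rcond=None);return x[0],x[1]**.5
def load(n): return pickle.load(open(n+'.pkl','rb'))
E
python3 - <<'E'
from h import *
t=load('top');s=load('scene')
a=cv2.resize(t['pixels'][225:315,180:270],None,fx=5,fy=5,interpolation=cv2.INTER_CUBIC)
b=cv2.resize(s['pixels'][175:305,145:275],None,fx=450/130,fy=450/130,interpolation=cv2.INTER_CUBIC)
im=np.hstack([a,b]);im=cv2.resize(im,(800,400));cv2.imwrite('pics/z0.png',im[:,:,::-1])
hsv=cv2.cvtColor(t['pixels'],cv2.COLOR_RGB2HSV)
roi=np.zeros(hsv.shape[:2],bool);roi[200:300,335:380]=1
red=roi&((hsv[...,0]<6)|(hsv[...,0]>174))&(hsv[...,1]>150)
sh=roi&(hsv[...,1]<50)&(hsv[...,2]>90)
for m in(red,sh):
    m=cv2.morphologyEx(m.astype('uint8'),cv2.MORPH_OPEN,np.ones((3,3)))
    p=np.argwhere(m)[:,::-1];print(cv2.minAreaRect(np.float32(p)),p.min(0),p.max(0))
    c=p.mean(0);print(plane(t,[c,[c[0],p[:,1].min()-.5],[c[0],p[:,1].max()+.5]],62).round(1))
E
```

```text
((359.0, 224.0), (24.0, 10.0), 90.0) [354 212] [364 236]
[[ 566.9 -194.4   62. ]
 [ 597.9 -195.3   62. ]
 [ 537.4 -193.6   62. ]]
((359.3814697265625, 246.26263427734375), (12.176399230957031, 84.44326782226562), 8.343891143798828) [351 205] [371 288]
[[ 480.5 -188.2   62. ]
 [ 615.1 -192.1   62. ]
 [ 413.6 -186.4   62. ]]
```

View pics/z0.png

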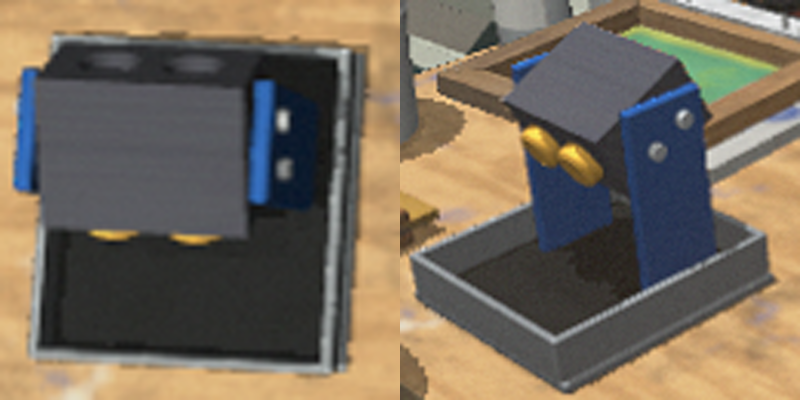

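The left crop shows the knuckle's top face, its upper-face mouths at crop (112,62) and (193,65), and the tray rim. The right crop shows the same face in the scene view, with brass heads at (541,146) and (581,165). Next I'll fit the stand pose (x, y, yaw) from these points and locate the drift.

```bash
cat > fit.py <<'E'
from h import *
from scipy.optimize import least_squares
c,sn=np.cos(np.radians(25)),np.sin(np.radians(25))
kn=lambda x,y,z:[x*c-z*sn,y,130+x*sn+z*c]
T=lambda u,v:[180+u/4.444-.4,225+v/4.444-.4]
S=lambda u,v:[145+(u-400)/3.077-.35,175+v/3.077-.35]
pts=[('t',kn(40,52,28),T(38,79)),('t',kn(40,-52,28),T(250,88)),('t',kn(-40,52,28),T(38,228)),('t',kn(-40,-52,28),T(247,238)),
('t',kn(40,21,0),T(112,62)),('t',kn(40,-21,0),T(193,65)),
('t',[-116,80,39],T(38,354)),('t',[-116,-80,39],T(328,366)),('t',[56,-80,39],T(345,50)),('t',[56,80,39],T(56,42)),
('s',kn(40,52,28),S(588,25)),('s',kn(-40,52,28),S(505,97)),('s',kn(40,-52,28),S(683,65)),
('s',[-118,-82,39],S(555,338)),('s',[-118,82,39],S(412,255)),('s',[58,-82,39],S(768,233))]
cam={'t':load('top'),'s':load('scene')}
def world(p,X):
    a=p[2];R=np.array([[np.cos(a),-np.sin(a),0],[np.sin(a),np.cos(a),0],[0,0,1]]);return R@np.array(X)+[p[0],p[1],0]
def res(p,k='ts'): return np.concatenate([proj(cam[n],world(p,X))[0]-q for n,X,q in pts if n in k])
for k in('ts','t','s'):
    r=least_squares(res,[530,200,0.],x_scale=[10,10,.1],loss='soft_l1',args=(k,));print(k,r.x.round(3))
    if k=='ts':print(r.fun.reshape(-1,2).round(1).tolist()); P=r.x
for y in(21,-21):print(world(P,kn(40,y,0)).round(1))
t,s=cam['t'],cam['s']
# drift: red part and shank, row-wise centres, line fit, on z=62
im=t['pixels'].astype(int);hsv=cv2.cvtColor(t['pixels'],cv2.COLOR_RGB2HSV)
for v in(214,222,230,236,240,250,260,270,280,286,288,290):
    row=hsv[v,345:372]; m=((row[:,0]<6)|(row[:,0]>174))&(row[:,1]>170) if v<239 else (row[:,1]<70)&(row[:,2]>80)
    u=np.flatnonzero(m)+345
    if len(u):print(v,u.min(),u.max(),plane(t,[[ (u.min()+u.max())/2,v]],62)[0,:2].round(1))
hs=cv2.cvtColor(s['pixels'],cv2.COLOR_RGB2HSV);m=((hs[...,0]<6)|(hs[...,0]>174))&(hs[...,1]>150);m[:,:300]=0;m[:255]=0;m[300:]=0;m[:,400:]=0
q=np.argwhere(m)[:,::-1];print('scene red',cv2.minAreaRect(np.float32(q)),plane(s,[q.mean(0)],62))
E
python3 fit.py
```

```text
ts [ 4.93886e+02  1.38136e+02 -6.80000e-02]
[[-0.8, -0.1], [-1.1, 0.1], [1.1, -0.0], [0.3, 0.1], [-0.1, 0.1], [0.4, 0.3], [-0.6, -0.4], [-0.5, 0.4], [-0.1, 0.9], [0.5, -0.3], [-0.7, -1.3], [-0.3, 1.0], [0.2, -2.1], [1.1, 1.2], [0.9, -0.1], [0.0, 0.0]]
t [ 4.94086e+02  1.37964e+02 -6.00000e-02]
s [ 4.93630e+02  1.37959e+02 -8.30000e-02]
[531.5 156.6 146.9]
[528.6 114.7 146.9]
214 355 365 [ 591.8 -197.3]
222 354 364 [ 572.4 -194.3]
230 354 364 [ 553.1 -193.8]
236 354 363 [ 538.6 -192.2]
240 355 358 [ 529.1 -187.1]
250 354 362 [ 505.1 -190. ]
260 353 361 [ 481.2 -186.9]
270 352 361 [ 457.4 -185.1]
280 352 360 [ 433.8 -183.2]
286 351 360 [ 419.6 -181.7]
288 353 358 [ 414.9 -181.5]
scene red ((367.42474365234375, 273.0475158691406), (14.239813804626465, 29.859107971191406), 57.7243537902832) [[ 572.52736538 -191.00316982   62.        ]]
```

```bash
cat >> h.py <<'E'
from scipy.spatial.transform import Rotation as Ro
YS=-3.7
def ori(yaw,pitch,flip):  # drift axis heading yaw, rising by pitch (deg); tool across it
    R=Ro.from_euler('xyz',[180,-pitch,yaw],degrees=True)
    if flip:R=R*Ro.from_euler('z',180,degrees=True)
    return R.as_euler('xyz',degrees=True),R
def tcp(g,R): return np.array(g)-3*R.as_matrix()[:,2]
E
python3 - <<'E'
from h import *
a=Ro.from_euler('xyz',[0,-25,YS],degrees=True).as_matrix()[:,0];print(a)
for f in(0,1):
    e,R=ori(-5.2,0,f);print(f,e)
    for z in(62,200,300):
        q=manip.inverse_kinematics(tcp([555,-194,z],R),e);print(z,None if q is None else np.round(q))
    e,R=ori(YS,25,f);print(f,e)
    for m in([531.5,156.6,146.9],[528.6,114.7,146.9]):
        for s in(60,0,-50,-90):
            q=manip.inverse_kinematics(tcp(np.array(m)+(s+143)*a,R),e);print(s,None if q is None else np.round(q))
E
```

```text
[ 0.9044187  -0.05848613  0.42261826]
0 [180.    0.   -5.2]
62 [  9.  54.  11. 104. -22.  24. -60.]
200 [  1.  43.  24. 101. -25.  42. -56.]
300 [ -3.  37.  31.  95. -22.  55. -59.]
0 [180.  -25.   -3.7]
60 [-35.  45.  30.  98. -36.  20. -80.]
0 [-35.  43.  25. 108. -38.  11. -78.]
-50 None
-90 [-33.  42.  13. 121. 142.   6. 100.]
60 [-31.  44.  28. 100. -38.  19. -74.]
0 [-30.  42.  21. 110. -40.   9. -72.]
-50 None
-90 [-21.  40.   1. 123. 124.  12. 123.]
1 [-180.     0.   174.8]
62 [ 36.  58. -38. 103.  55.  40.  51.]
200 [ 30.  43. -27.  99.  26.  44.  75.]
300 [ 25.  34. -17.  93.  12.  54.  88.]
1 [-180.    25.   176.3]
60 [-16.  42.  -5.  97.  35.  22.  36.]
0 [-22.  40.   2. 107.  44.  13.  24.]
-50 [-31.  41.  13. 115.  53.   3.  10.]
-90 [  3.  48. -48. 119.  95.  45. -25.]
60 [-12.  41.  -6.  99.  36.  21.  39.]
0 [-18.  40.   1. 109.  46.  11.  25.]
-50 [ -5.  41. -23. 116.  89.  25. -17.]
-90 [ 18.  59. -72. 122.  97.  66. -19.]
```

```bash
cat >> h.py <<'E'
def ori2(yaw,pitch,flip,roll):  # additional roll about the drift axis
    R=Ro.from_euler('xyz',[roll,-pitch,yaw],degrees=True)*Ro.from_euler('x',180,degrees=True)
    if flip:R=R*Ro.from_euler('z',180,degrees=True)
    return R.as_euler('xyz',degrees=True),R
E
python3 - <<'E'
from h import *
a=Ro.from_euler('xyz',[0,-25,YS],degrees=True).as_matrix()[:,0]
for f in(0,1):
  for roll in(-40,-25,25,40):
    e,R=ori2(YS,25,f,roll)
    for m in([531.5,156.6,146.9],[528.6,114.7,146.9]):
        print(f,roll,m[1],[(None if q is None else np.round(q).astype(int).tolist()) for q in (manip.inverse_kinematics(tcp(np.array(m)+(s+143)*a,R),e) for s in(60,0,-50,-90))])
E
```

```text
0 -40 156.6 [[-55, 68, 58, 79, -8, 50, -122], [-61, 68, 59, 89, -10, 44, -122], [-65, 68, 59, 96, -12, 40, -123], [-68, 69, 59, 101, -13, 36, -124]]
0 -40 114.7 [[-54, 66, 59, 83, -8, 45, -119], [-59, 67, 59, 93, -10, 39, -120], [-63, 68, 60, 101, -13, 34, -119], [-67, 72, 66, 106, -28, 32, -107]]
0 -25 156.6 [[-52, 58, 50, 87, -12, 37, -113], [-56, 57, 50, 97, -13, 30, -115], [-60, 58, 50, 105, -15, 24, -116], [-62, 58, 49, 110, -16, 20, -116]]
0 -25 114.7 [[-49, 56, 49, 91, -12, 32, -111], [-53, 56, 49, 101, -13, 25, -112], [-56, 56, 49, 109, -14, 19, -113], [-59, 56, 48, 114, -16, 14, -113]]
0 25 156.6 [[3, 43, -17, 100, -44, 13, -54], None, [12, 46, -35, 118, 150, 9, 115], [18, 50, -47, 124, 135, 20, 131]]
0 25 114.7 [[8, 43, -18, 100, -43, 15, -51], [14, 44, -30, 110, -43, 3, -49], [17, 46, -35, 119, 160, 7, 109], [23, 50, -47, 125, 138, 17, 134]]
0 40 156.6 [[17, 50, -31, 98, -55, 19, -34], [25, 53, -46, 108, -52, 5, -32], [27, 55, -48, 116, 205, 5, 74], [32, 61, -59, 122, 143, 14, 138]]
0 40 114.7 [[21, 50, -31, 98, -52, 22, -33], [29, 53, -44, 108, -48, 9, -33], None, [37, 61
[... 427 characters left out ...]

1 -25 114.7 [[-27, 47, 3, 90, 47, 45, 21], [-32, 46, 7, 100, 51, 39, 12], [-37, 46, 11, 108, 54, 34, 3], [-41, 47, 14, 114, 58, 29, -5]]
1 25 156.6 [[17, 49, -44, 99, 46, 15, 44], [14, 46, -36, 110, 78, 5, 8], [29, 61, -72, 117, 102, 37, -8], [29, 62, -71, 124, 111, 39, -19]]
1 25 114.7 [[24, 50, -50, 100, 50, 19, 44], [21, 47, -41, 110, 70, 7, 21], [29, 54, -59, 118, 104, 22, -10], [34, 61, -71, 124, 110, 36, -14]]
1 40 156.6 [[30, 59, -61, 98, 36, 16, 64], [33, 60, -62, 108, 70, 12, 31], [36, 66, -71, 116, 101, 20, 2], [37, 67, -71, 122, 118, 23, -14]]
1 40 114.7 [[34, 59, -60, 97, 27, 18, 76], [36, 60, -61, 107, 50, 11, 54], [36, 58, -56, 116, 102, 4, 1], [42, 67, -71, 122, 110, 20, -3]]
```

Run:
```python
from h import *
e,R=ori(-5.2,0,1)
g=np.array([555,-193.7,0])
manip.move_ptp(tcp(g+[0,0,260],R),e)
manip.move_straight(tcp(g+[0,0,90],R),rate=200)
print(manip.move_straight(tcp(g+[0,0,62],R),rate=60,contact_N=8))
manip.gripper_close(squeeze=55)
st=manip.read_state();print(st['t'],st['finger_gap'],st['grip_force'],st['wrist_force'])
manip.move_straight(tcp(g+[0,0,150],R),rate=80)
manip.move_straight(tcp(g+[0,0,290],R),rate=200)
# tilt and go to stand, 45 mm before the left mouth
a=Ro.from_euler('xyz',[0,-25,YS],degrees=True).as_matrix()[:,0]
e2,R2=ori2(YS,25,1,-20)
m=np.array([531.5,156.6,146.9])
manip.move_ptp(tcp(m+a*(45+143)+[0,0,60],R2),e2)
manip.move_straight(tcp(m+a*(45+143),R2),rate=100)
manip.wait(.3)
st=manip.read_state();print(st['t'],st['finger_gap'],st['wrist_force'],st['joint_positions'].round(),st['tool_pos'],st['eef_rot'])
s=manip.snapshot('scene');t=manip.snapshot('top')
pickle.dump(s,open('scene1.pkl','wb'));pickle.dump(t,open('top1.pkl','wb'))
A=cv2.resize(s['pixels'][120:300,150:330],(400,400),interpolation=cv2.INTER_CUBIC)
B=cv2.resize(t['pixels'][160:310,170:320],(400,400),interpolation=cv2.INTER_CUBIC)
cv2.imwrite('pics/a1.png',np.hstack([A,B])[:,:,::-1])
```

```text
False
5.5917 25.600369275969236 54.0929064899683 [0.35810306 3.09658616 0.78832313]
10.125 26.174050707408522 [ 0.38194007 -0.19269078 -2.17373589] [-33.  46.  10.  91.  38.  38.  25.] [700.62851053 146.79612898 229.50682587] [-160.03439056   25.04856297  176.28384797]
```

View pics/a1.png

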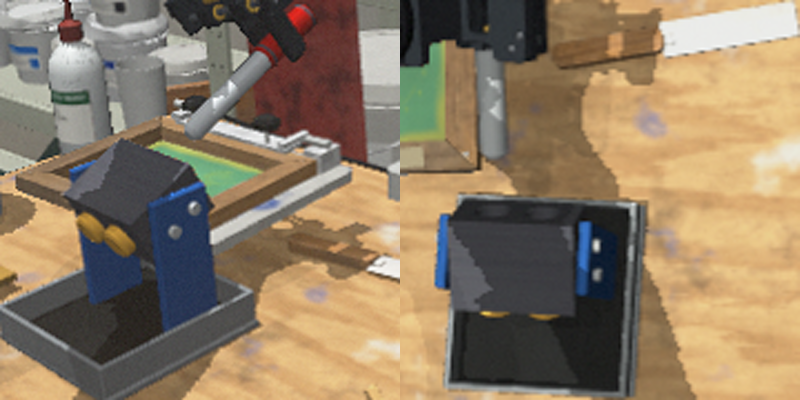

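The drift is held at the tilt, with its nose at crop (195,132) in the scene view and (495,157) in the top view, just uphill of the left mouth. I'll triangulate its axis.

```bash
cat > axis.py <<'E'
from h import *
def mask(s,s0,box):
    x0,y0,x1,y1=box;p=s['pixels'];hsv=cv2.cvtColor(p,cv2.COLOR_RGB2HSV)
    d=np.abs(p.astype(int)-s0['pixels']).max(2)
    m=(d>14)&(hsv[...,1]<45)&(hsv[...,2]>85);k=np.zeros_like(m);k[y0:y1,x0:x1]=1
    m=cv2.morphologyEx((m&k).astype('uint8'),cv2.MORPH_CLOSE,np.ones((3,3)))
    n,l,stt,_=cv2.connectedComponentsWithStats(m);i=1+stt[1:,4].argmax();return np.argwhere(l==i)[:,::-1].astype(float)
def axis(s,s0,sb,t,t0,tb):
    L=[]
    for im,i0,b in((s,s0,sb),(t,t0,tb)):
        p=mask(im,i0,b);c=p.mean(0);w,v=np.linalg.eigh(np.cov((p-c).T));v=v[:,1];u=(p-c)@v;h=(p-c)@v[[1,0]]*1
        if v[1]<0:v=-v;u=-u     # v points down image = towards nose
        n=np.array([-v[1],v[0]]);wd=(p-c)@n
        ends=[c+v*(u.min()-.5),c+v*(u.max()+.5)];print('n',len(p),'w',np.ptp(wd)+1,'ends',np.round(ends,1).tolist())
        L.append(ends)
    # planes
    N=[];C=[]
    for im,e in((s,L[0]),(t,L[1])):
        c,d=ray(im,e);n=np.cross(d[0],d[1]);N.append(n/np.linalg.norm(n));C.append(c)
    a=np.cross(N[0],N[1]);a/=np.linalg.norm(a);a*=np.sign(a[0])
    A=np.vstack([N,a]);o=np.linalg.solve(A,[N[0]@C[0],N[1]@C[1],a@C[0]])
    def on(im,px):
        c,d=ray(im,[px]);d=d[0];q=np.linalg.lstsq(np.c_[a,-d],c-o,rcond=None)[0];return o+a*q[0]
    print('axis',a.round(4),'yaw',np.degrees(np.arctan2(a[1],a[0])).round(2),'pitch',np.degrees(np.arcsin(a[2])).round(2))
    print('tips',on(s,L[0][1]).round(1),on(t,L[1][1]).round(1));return o,a,on(s,L[0][1])
if __name__=='__main__':
    axis(load('scene1'),load('scene'),(230,135,275,188),load('top1'),load('top'),(194,180,215,226))
E
python3 axis.py
python3 - <<'E'
from h import *
a=Ro.from_euler('xyz',[0,-25,YS],degrees=True).as_matrix()[:,0]
print('expected tip',np.array([531.5,156.6,146.9])+45*a)
E
```

```text
n 482 w 12.703992506572646 ends [[269.3, 144.5], [233.5, 181.3]]
n 397 w 11.72614113794301 ends [[202.2, 179.1], [205.7, 219.6]]
axis [ 0.9136 -0.0128  0.4065] yaw -0.8 pitch 23.98
tips [566.4 149.1 167. ] [571.  149.1 169. ]
expected tip [572.1988413  153.96812399 165.91782178]
```

```bash
cat > ov.py <<'E'
from h import *
def ov(im,o,a,box,S):
    x0,y0,x1,y1=box;I=cv2.resize(im['pixels'][y0:y1,x0:x1],None,fx=S,fy=S,interpolation=cv2.INTER_CUBIC)
    c=-np.array(im['R']).T@im['t'];v=o-c;n=np.cross(a,v);n/=np.linalg.norm(n)
    for k,col in((0,(255,255,0)),(11.5,(0,255,255)),(-11.5,(0,255,255))):
        P=proj(im,[o+n*k,o+a*100+n*k]);P=((P-[x0,y0]+.5)*S).round().astype(int)
        cv2.line(I,tuple(map(int,P[0])),tuple(map(int,P[1])),col,1)
    return I
def expected(m,s,yaw=YS):
    a=Ro.from_euler('xyz',[0,-25,yaw],degrees=True).as_matrix()[:,0];return np.array(m)+s*a,a
E
python3 - <<'E'
from ov import *
o,a=expected([531.5,156.6,146.9],45)
A=ov(load('scene1'),o,a,(222,130,282,190),6.6);B=ov(load('top1'),o,a,(175,170,235,230),6.6)
cv2.imwrite('pics/ov1.png',np.hstack([A,B])[:,:,::-1])
E
```

```text
(no output)
```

View pics/ov1.png

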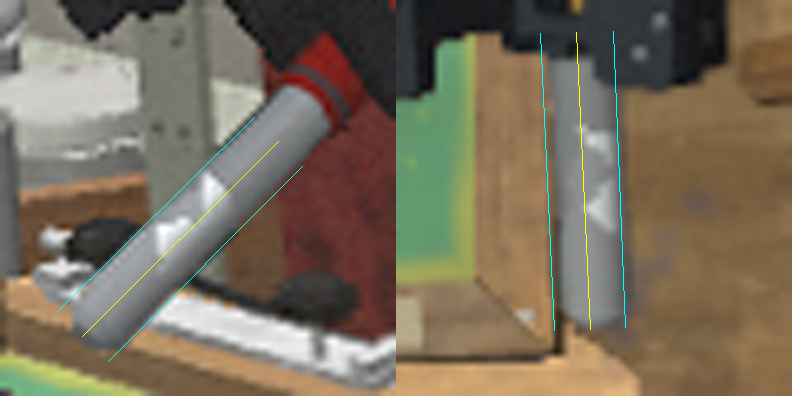

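The drawn outline nearly matches: the shank sits about 0.6 px to the -y side of it in the top view, and looks 1–2° steeper in the scene view. I'll move the nose closer and measure the edges numerically.

```bash
cat > edge.py <<'E'
from ov import *
from scipy.ndimage import map_coordinates,gaussian_filter1d
def midline(im,o,a,lo,hi):
    """image midline of the shank near the expected axis -> two px points (nose side, grip side) and offsets"""
    g=im['pixels'].astype(float);ks=np.linspace(lo,hi,25);P=proj(im,[o+a*k for k in ks]);d=(P[-1]-P[0]);d/=np.linalg.norm(d);n=np.array([-d[1],d[0]])
    r=np.arange(-10,10.01,.25);mid=[];w=[]
    for p in P:
        q=p+r[:,None]*n
        G=sum(np.abs(np.gradient(gaussian_filter1d(map_coordinates(g[...,c],[q[:,1],q[:,0]],order=1),2))) for c in range(3))
        l=np.where((r>-9)&(r<-2.5),G,0).argmax();h=np.where((r<9)&(r>2.5),G,0).argmax();mid.append((r[l]+r[h])/2);w.append(r[h]-r[l])
    mid=np.array(mid);w=np.array(w);ok=np.abs(w-np.median(w))<1.5
    L=cv2.fitLine(np.float32(np.c_[ks[ok],mid[ok]]),cv2.DIST_HUBER,0,.01,.01).ravel();f=lambda k:L[3]+(k-L[2])*L[1]/L[0]
    print('w',np.median(w).round(1),'ok',ok.sum(),'off',f(lo).round(2),f(hi).round(2))
    return [P[0]+n*f(lo),P[-1]+n*f(hi)]
def solve(s,t,o,a,rs,rt):
    N=[];C=[]
    for im,rg in((s,rs),(t,rt)):
        e=midline(im,o,a,*rg);c,d=ray(im,e);n=np.cross(d[0],d[1]);N.append(n/np.linalg.norm(n));C.append(c)
    v=np.cross(*N);v/=np.linalg.norm(v);v*=np.sign(v[0])
    q=np.linalg.solve(np.vstack([N,a]),[N[0]@C[0],N[1]@C[1],a@o])
    print('yaw',np.degrees(np.arctan2(v[1],v[0])).round(2),'pitch',np.degrees(np.arcsin(v[2])).round(2),'offset at nose (mm)',(q-o).round(2));return q,v
E
python3 - <<'E'
from edge import *
M=[531.5,156.6,146.9]
o,a=expected(M,45);solve(load('scene1'),load('top1'),o,a,(10,100),(10,70))
e2,R2=ori2(YS,25,1,-20)
manip.move_straight(tcp(np.array(M)+a*(8+143)+[0,1.4,.7],R2),rate=60,contact_N=8)
manip.wait(.3)
s=manip.snapshot('scene');t=manip.snapshot('top')
pickle.dump(s,open('scene2.pkl','wb'));pickle.dump(t,open('top2.pkl','wb'))
o,a=expected(M,8);solve(s,t,o,a,(25,100),(10,70))
A=ov(s,o,a,(195,150,255,210),6.6);B=ov(t,o,a,(180,195,240,255),6.6)
cv2.imwrite('pics/ov2.png',np.hstack([A,B])[:,:,::-1])
print(manip.read_state()['t'])
E
```

```text
w 10.2 ok 12 off 0.51 -0.72
w 8.2 ok 20 off 0.46 0.38
yaw -4.29 pitch 27.58 offset at nose (mm) [ 0.45 -0.77 -1.07]
w 10.5 ok 12 off -0.55 -0.44
w 8.5 ok 18 off 0.2 -0.93
yaw -0.29 pitch 22.35 offset at nose (mm) [-1.31 -1.61  2.58]
11.3917
```

View pics/ov2.png

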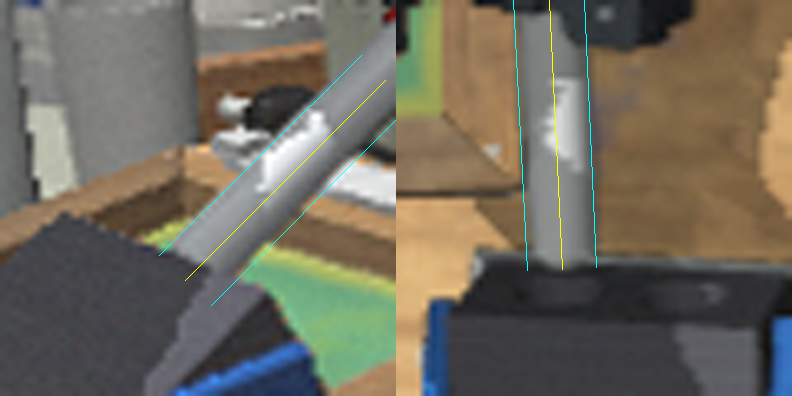

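The nose sits centred over the left mouth in both views: the top-view centre (562,265) points at the mouth ellipse (562,290). I'll insert gently.

```bash
cat > push.py <<'E'
from edge import *
e2,R2=ori2(YS,25,1,-20)
def go(M,s,off,rate,N):
    o,a=expected(M,s+143);st0=manip.read_state()
    hit=manip.move_straight(tcp(o+np.array(off),R2),rate=rate,contact_N=N)
    st=manip.read_state();p=st['tool_pos']+3*R2.as_matrix()[:,2]-np.array(off)-np.array(M)
    f=Ro.from_euler('xyz',[0,-25,YS],degrees=True).as_matrix().T@st['wrist_force']
    print('hit',hit,'s',(p@a-143).round(2),'cmd',s,'F(knuckle)',f.round(1),'gap',st['finger_gap'].round(2),'t',st['t'].round(2));return hit,p@a-143
E
python3 - <<'E'
from push import *
M=[531.5,156.6,146.9];off=[0,1.4,.7]
for s in(0,-6,-12,-17):
    h,_=go(M,s,off,20,10)
    if h:break
E
```

```text
Traceback (most recent call last):
  File "push.py", line 8, in go
    print('hit',hit,'s',(p@a-143).round(2),'cmd',s,'F(knuckle)',f.round(1),'gap',st['finger_gap'].round(2),'t',st['t'].round(2));return hit,p@a-143
                                                                                 ^^^^^^^^^^^^^^^^^^^^^^
AttributeError: 'float' object has no attribute 'round'
```

```bash
sed -i "s/st\['finger_gap'\].round(2)/round(st['finger_gap'],2)/;s/st\['t'\].round(2)/round(st['t'],2)/" push.py
python3 - <<'E'
from push import *
M=[531.5,156.6,146.9];off=[0,1.4,.7]
for s in(-1,-6,-12,-17):
    h,_=go(M,s,off,20,10)
    if h:break
E
```

```text
hit False s -1.02 cmd -1 F(knuckle) [-1.5  0.7 -2.6] gap 25.94 t 12.19
hit False s -6.21 cmd -6 F(knuckle) [-1.3  0.3 -2.7] gap 25.94 t 12.59
hit False s -12.15 cmd -12 F(knuckle) [-0.8 -0.7 -2.1] gap 26.18 t 13.04
hit False s -17.21 cmd -17 F(knuckle) [-0.9 -0.1 -1.5] gap 26.38 t 13.44
```

Run:
```python
from push import *
M=[531.5,156.6,146.9];off=[0,1.4,.7]
for s in(-20,-22,-24,-27,-30):
    h,_=go(M,s,off,8,21)
    if h:break
```

```text
hit False s -20.04 cmd -20 F(knuckle) [-1.3  0.5 -2.1] gap 25.82 t 13.97
hit False s -21.66 cmd -22 F(knuckle) [-0.4 -0.5 -1.7] gap 26.46 t 14.37
hit False s -22.4 cmd -24 F(knuckle) [ 5.   0.4 -2.6] gap 26.06 t 14.77
hit False s -22.83 cmd -27 F(knuckle) [ 8.9  0.9 -1.8] gap 26.0 t 15.29
hit False s -23.14 cmd -30 F(knuckle) [14.  -0.5 -2.4] gap 25.92 t 15.82
```

Run:
```python
from push import *
M=[531.5,156.6,146.9];off=[0,1.4,.7]
for s in(-32,-34,-36):
    h,_=go(M,s,off,8,8)
    f=manip.read_state()['wrist_force']
    if np.linalg.norm(f)>21:break
```

```text
hit False s -23.37 cmd -32 F(knuckle) [16.2  0.5 -1.1] gap 26.15 t 16.22
hit False s -23.55 cmd -34 F(knuckle) [20.5 -0.  -2.7] gap 26.51 t 16.62
hit False s -23.77 cmd -36 F(knuckle) [23.4  0.2 -2.2] gap 26.22 t 17.02
```

Left holds dead at about 24 N, so it is the locked one. I'll withdraw and try the right bore.

Run:
```python
from push import *
M=[531.5,156.6,146.9];M2=[528.6,114.7,146.9];off=[0,1.4,.7]
go(M,-12,off,25,None);go(M,12,off,50,None);go(M2,12,off,60,None)
manip.wait(.2)
for s in(-1,-6,-12,-17):
    h,_=go(M2,s,off,20,10)
    if h:break
else:
  for s in(-20,-24,-28,-32):
    h,p=go(M2,s,off,8,10)
    if p<-25:break
```

```text
hit False s -12.33 cmd -12 F(knuckle) [-1.4  0.5 -2.1] gap 26.28 t 18.12
hit False s 11.91 cmd 12 F(knuckle) [-0.7  0.3 -2.7] gap 26.3 t 18.76
hit False s 12.02 cmd 12 F(knuckle) [-0.9 -0.3 -2.6] gap 26.55 t 19.61
hit False s -0.85 cmd -1 F(knuckle) [-0.4 -0.1 -3. ] gap 26.15 t 20.61
hit False s -6.17 cmd -6 F(knuckle) [-1.3 -0.8 -2.2] gap 26.11 t 21.01
hit False s -12.15 cmd -12 F(knuckle) [-1.1 -0.5 -2.6] gap 26.19 t 21.46
hit False s -17.19 cmd -17 F(knuckle) [-2.   0.4 -2.7] gap 26.17 t 21.86
hit False s -20.04 cmd -20 F(knuckle) [-1.2  0.3 -1.4] gap 26.3 t 22.38
hit False s -23.25 cmd -24 F(knuckle) [ 2.8 -0.2 -1.6] gap 26.38 t 23.03
hit False s -28.77 cmd -28 F(knuckle) [ 1.8 -0.2 -2. ] gap 26.04 t 23.68
```

Run:
```python
from push import *
M2=[528.6,114.7,146.9];off=[0,1.4,.7]
for s in(-36,-44,-52,-60,-68,-76,-84,-91):
    h,p=go(M2,s,off,20,18)
    if h:break
```

```text
hit False s -34.04 cmd -36 F(knuckle) [ 5.5 -0.1 -2.2] gap 25.98 t 24.23
hit False s -41.93 cmd -44 F(knuckle) [ 6.1 -1.1 -2.2] gap 26.42 t 24.78
hit False s -53.07 cmd -52 F(knuckle) [-1.3 -0.1 -2.7] gap 25.87 t 25.33
hit False s -59.29 cmd -60 F(knuckle) [ 4.  -0.7 -1.9] gap 26.05 t 25.88
hit False s -68.31 cmd -68 F(knuckle) [ 2.5  0.2 -1.8] gap 25.95 t 26.43
hit False s -77.1 cmd -76 F(knuckle) [ 0.6 -0.  -1.5] gap 26.01 t 26.98
hit False s -84.52 cmd -84 F(knuckle) [ 1.6  0.1 -2.4] gap 26.31 t 27.53
hit False s -91.64 cmd -91 F(knuckle) [ 0.9  0.1 -2.2] gap 26.2 t 28.03
```

Run:
```python
from push import *
M2=[528.6,114.7,146.9];off=[0,1.4,.7]
manip.wait(.3)
s=manip.snapshot('scene')
go(M2,-40,off,60,20);go(M2,45,off,120,None)
t=manip.snapshot('top')
A=cv2.resize(s['pixels'][170:310,135:275],(400,400));B=cv2.resize(t['pixels'][190:320,170:300],(400,400))
cv2.imwrite('pics/o.png',np.hstack([A,B])[:,:,::-1])
s=manip.snapshot('scene');t=manip.snapshot('top')
pickle.dump(s,open('scene3.pkl','wb'));pickle.dump(t,open('top3.pkl','wb'))
o,a=expected(M2,45);solve(s,t,o,a,(10,100),(10,70))
```

```text
hit False s -40.18 cmd -40 F(knuckle) [-1.8  0.4 -2.5] gap 26.09 t 29.38
hit False s 43.73 cmd 45 F(knuckle) [-1.6 -0.7 -1.8] gap 26.4 t 30.24
w 9.8 ok 22 off 0.12 -1.07
w 8.0 ok 24 off 0.04 -0.12
yaw -3.94 pitch 27.29 offset at nose (mm) [ 0.3   0.   -0.64]
```

View pics/o.png

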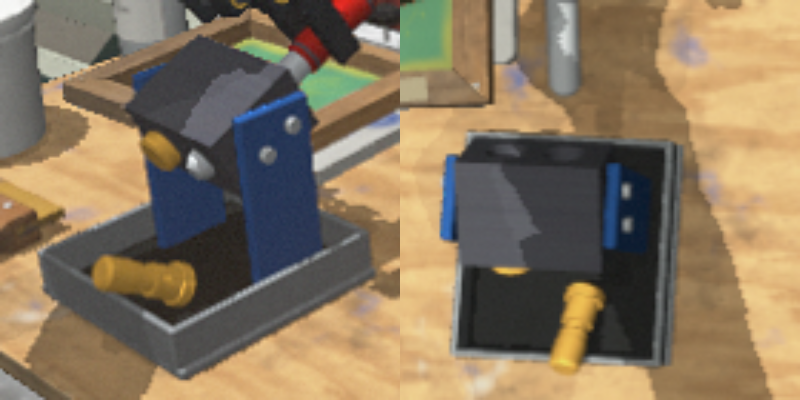

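The right pin lies in the tray (head at about (583,295), tail against the front rim), and the left pin's head is still in place. Now I'll take the drift back to its cradle.

Run:
```python
from push import *
g=np.array([555,-193.7,0])
p=manip.read_state()['tool_pos']
manip.move_straight(p+[0,0,90],rate=150)
e,R=ori(-5.2,-2.2,1)
manip.move_ptp(tcp(g+[0,0,260],R),e)
manip.move_straight(tcp(g+[0,0,110],R),rate=120)
manip.wait(.3)
print(manip.move_straight(tcp(g+[0,0,75],R),rate=50,contact_N=8))
s=manip.snapshot('scene');t=manip.snapshot('top')
A=cv2.resize(s['pixels'][220:350,280:410],(400,400));B=cv2.resize(t['pixels'][190:310,300:420],(400,400))
cv2.imwrite('pics/r.png',np.hstack([A,B])[:,:,::-1])
st=manip.read_state();print(st['t'],st['tool_pos'],st['wrist_force'])
```

```text
False
35.0583 [ 555.36956574 -193.79640989   78.34283811] [ 0.1526498  -0.82586706 -1.90124943]
```

View pics/r.png

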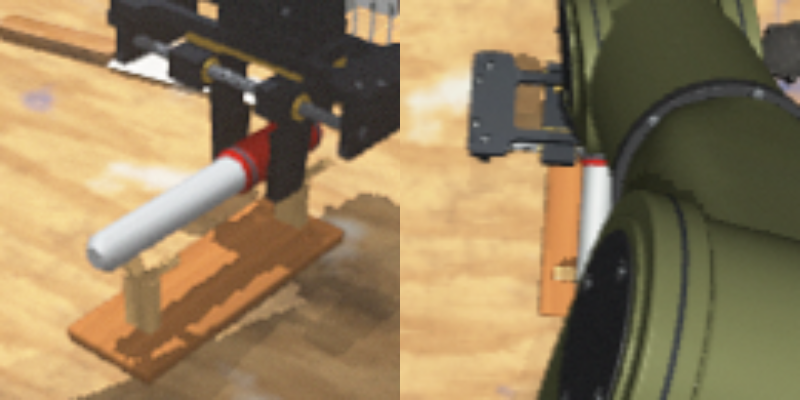

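The drift hangs over both rests, nose at (100,252) on the correct side and about level. I'll lower it, release and check.

Run:
```python
from push import *
g=np.array([555,-193.7,0]);e,R=ori(-5.2,-2.2,1)
print(manip.move_straight(tcp(g+[0,0,61.5],R),rate=30,contact_N=7))
st=manip.read_state();print(st['t'],st['tool_pos'],st['wrist_force'])
manip.open();manip.wait(.3)
manip.move_straight(tcp(g+[0,0,150],R),rate=80)
manip.move_ptp([350,-20,350],[180,0,174.8]);manip.wait(.3)
s=manip.snapshot('scene');t=manip.snapshot('top')
pickle.dump(s,open('scene4.pkl','wb'));pickle.dump(t,open('top4.pkl','wb'))
cv2.imwrite('pics/f.png',np.hstack([cv2.resize(s['pixels'][170:360,140:420],(400,271)),cv2.resize(t['pixels'][190:320,180:380],(400,271))])[:,:,::-1])
hsv=cv2.cvtColor(t['pixels'],cv2.COLOR_RGB2HSV)
for v in(214,222,230,236,250,260,270,280,286,288,290):
    row=hsv[v,345:372]; m=((row[:,0]<6)|(row[:,0]>174))&(row[:,1]>170) if v<239 else (row[:,1]<70)&(row[:,2]>80)
    u=np.flatnonzero(m)+345
    if len(u):print(v,u.min(),u.max(),plane(t,[[ (u.min()+u.max())/2,v]],62)[0,:2].round(1))
print(manip.read_state()['t'])
```

```text
True
35.4833 [ 555.29858508 -192.90410259   65.66767802] [1.2806643  0.59638436 0.52999804]
214 355 365 [ 591.8 -197.3]
222 355 364 [ 572.4 -195.5]
230 354 364 [ 553.1 -193.8]
236 354 363 [ 538.6 -192.2]
250 353 362 [ 505.1 -188.8]
260 353 361 [ 481.2 -186.9]
270 352 361 [ 457.4 -185.1]
280 351 360 [ 433.8 -182.1]
286 351 360 [ 419.6 -181.7]
288 353 358 [ 414.9 -181.5]
39.6917
```

View pics/f.png

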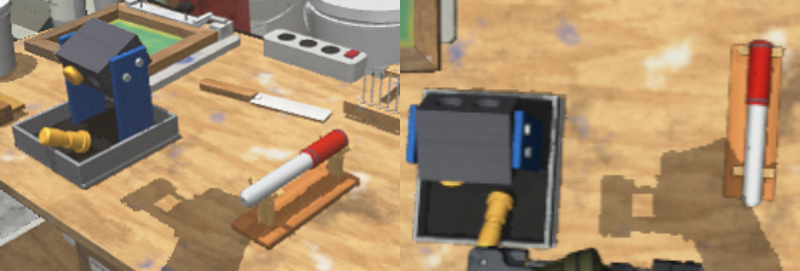

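The drift lies in both rests at the same pixels as at the start. The right pin is in the tray and the left head is still in place.

```bash
python3 -c "
from plant import manip
print(manip.sign_off())"
```

```text
the job is handed in; nothing more can be done
None
```

The job is handed in, though the hand-in returned no verdict: the left pin was locked (it held at about 24 N and stayed put), the free right pin was driven out and lies in the tray with its tail leaning on the front rim, and the drift is back in both rests with its nose as before, after about 40 s of the 72 s allowed.

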